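Close the sample jars with light taps

TASK

With the fingertips, gently press the raised white stoppers of three amber sample jars fully home, in this order: first the short round jar, then the square jar, last the tall slim bottle. Leave the stopper of the wide round pot standing up so that it can vent. Do not lift, tip or shift any jar, and leave the other things on the bench where they are.

Things in the scene. Friction and masses are not known exactly. Their poses are not given: they have to be found in the camera images.
- short_jar: The short round jar (first to be closed): a loose amber glass jar standing upright on the steel bench, round, 60 mm in diameter, with a sloping shoulder and a neck, rim 50 mm above the bench, white stopper in its mouth. Origin at the centre of its underside, z up along its axis.
- short_top (a point): Centre of the flat top of the stopper of the short round jar; moves with it. White head on the jar's axis, 38 mm in diameter, 15 mm thick: a 3 mm flange under a springy silicone crown that gives about 1 mm per 2 N (10 mm at most) and springs back. Untouched, this point is 65 mm above the bench with the stopper home, 75 mm when 10 mm proud.
- short_stopper (a joint): How far the stopper of the short round jar has been pushed in, m: 0 = standing 10 mm proud, 0.010 = home, its flange down on the rim (hard stop). It starts between 0 and 0.002, slides straight down with a steady friction of about 3 N, no spring, and stays where it is left.
- square_jar: The square jar (second to be closed): a loose amber glass jar standing upright on the steel bench, 60 x 60 mm square with vertical edges and a round neck, rim 80 mm above the bench, white stopper in its mouth. Origin at the centre of its underside, z up along its axis. x and y along its square sides.
- square_top (a point): Centre of the flat top of the stopper of the square jar; moves with it. White head on the jar's axis, 38 mm in diameter, 15 mm thick: a 3 mm flange under a springy silicone crown that gives about 1 mm per 2 N (10 mm at most) and springs back. Untouched, this point is 95 mm above the bench with the stopper home, 105 mm when 10 mm proud.
- square_stopper (a joint): How far the stopper of the square jar has been pushed in, m: 0 = standing 10 mm proud, 0.010 = home, its flange down on the rim (hard stop). It starts between 0 and 0.002, slides straight down with a steady friction of about 3 N, no spring, and stays where it is left.
- tall_jar: The tall slim bottle (third to be closed): a loose amber glass jar standing upright on the steel bench, round, 52 mm in diameter, with a sloping shoulder and a neck, rim 115 mm above the bench, white stopper in its mouth. Origin at the centre of its underside, z up along its axis.
- tall_top (a point): Centre of the flat top of the stopper of the tall slim bottle; moves with it. White head on the jar's axis, 38 mm in diameter, 15 mm thick: a 3 mm flange under a springy silicone crown that gives about 1 mm per 2 N (10 mm at most) and springs back. Untouched, this point is 130 mm above the bench with the stopper home, 140 mm when 10 mm proud.
- tall_stopper (a joint): How far the stopper of the tall slim bottle has been pushed in, m: 0 = standing 10 mm proud, 0.010 = home, its flange down on the rim (hard stop). It starts between 0 and 0.002, slides straight down with a steady friction of about 3 N, no spring, and stays where it is left.
- wide_jar: The wide round pot (to be left open): a loose amber glass jar standing upright on the steel bench, round, 86 mm in diameter, with a sloping shoulder and a neck, rim 65 mm above the bench, white stopper in its mouth. Origin at the centre of its underside, z up along its axis.
- wide_top (a point): Centre of the flat top of the stopper of the wide round pot; moves with it. White head on the jar's axis, 54 mm in diameter, 15 mm thick: a 3 mm flange under a springy silicone crown that gives about 1 mm per 2 N (10 mm at most) and springs back. Untouched, this point is 80 mm above the bench with the stopper home, 90 mm when 10 mm proud.
- wide_stopper (a joint): How far the stopper of the wide round pot has been pushed in, m: 0 = standing 10 mm proud, 0.010 = home, its flange down on the rim (hard stop). It starts between 0 and 0.002, slides straight down with a steady friction of about 3 N, no spring, and stays where it is left.
- petri_dish: Bystander: loose closed Petri dish lying flat, 86 mm in diameter, 14 mm high. Origin at the centre of its underside.
- vial: Bystander: loose small glass vial with a black screw cap, 28 mm in diameter, 48 mm high. Origin at the centre of its underside.
- reagent: Bystander: loose white plastic bottle with a blue cap, 40 mm in diameter, 75 mm high. Origin at the centre of its underside.
- beaker: Bystander: loose small clear plastic beaker, 48 mm across the rim, 55 mm high. Origin at the centre of its underside.
- pipette: Bystander: loose grey hand pipette lying at the back of the work, 220 mm long along its y axis, 22 mm high. Origin under its body.
Not all that is in view belongs to the job. What is shaped like the short_jar but yellow is not meant.

How it is judged:
On the way, in this order (a step that is already met when the one before it is completed fails the run):
1. the stopper of the short round jar is home (value of joint short_stopper above 0.007 m), for 0.2 s.
2. the stopper of the square jar is home (value of joint square_stopper above 0.007 m), for 0.2 s.
3. the stopper of the tall slim bottle is home (value of joint tall_stopper above 0.007 m), for 0.2 s.
At the end, for the whole second after the job is handed in: The stoppers of the short round jar, the square jar and the tall slim bottle are home (joint above 0.007 m, within 3 mm of the rim); that of the wide pot still stands up (joint below 0.004 m); all four jars stand upright (within 0.1 rad), at rest, within 20 mm of where they started (value of joint each of short_stopper, square_stopper, tall_stopper above 0.007 m and value of joint wide_stopper below 0.004 m and distance of each of short_jar, square_jar, tall_jar, wide_jar from where it was at the start of the episode below 0.02 m and angle between each of short_jar, square_jar, tall_jar, wide_jar's own z axis and vertical below 0.1 rad and linear speed of each of short_jar, square_jar, tall_jar, wide_jar below 0.02 m/s); the robot touches nothing.
It fails at once if a stopper is pressed in (past 5 mm) out of turn: the square jar's before the short jar's is home, or the tall bottle's before the square jar's is home ((value of joint square_stopper above 0.005 m and value of joint short_stopper below 0.007 m) or (value of joint tall_stopper above 0.005 m and value of joint square_stopper below 0.007 m)).
It fails at once if the wide pot's stopper is pressed in (past 4 mm) (value of joint wide_stopper above 0.004 m).
It fails at once if a jar or its stopper is pressed with more than 25 N (contact force between any of the arm, the fingers and short_jar above 25 N or contact force between any of the arm, the fingers and square_jar above 25 N or contact force between any of the arm, the fingers and tall_jar above 25 N or contact force between any of the arm, the fingers and wide_jar above 25 N).
It fails at once if a jar is lifted more than 6 mm off the bench, tipped by more than 0.25 rad or shifted by more than 20 mm (height (world z) of any of short_jar, square_jar, tall_jar, wide_jar above 0.006 m or angle between any of short_jar, square_jar, tall_jar, wide_jar's own z axis and vertical above 0.25 rad or distance of any of short_jar, square_jar, tall_jar, wide_jar from where it was at the start of the episode above 0.02 m).
It fails at once if a bystander is moved by more than 20 mm (distance of any of petri_dish, vial, reagent, beaker, pipette from where it was at the start of the episode above 0.02 m).
It also fails if it takes over 54 s, if anything falls off the work surface, if the arm or the gripper's body presses on something with over 40 N, if the wrist force passes 120 N, or if a joint passes its speed limit or range.

ROBOT

A 6-joint arm with a two-finger parallel gripper is mounted at the origin on the work surface. World frame = base frame: x ahead of the robot, y to its left, z up, the work surface at z = 0. Lengths are in m, angles in rad, forces in N, time in s.
With the tool pointing down it reaches from about 0.35 to 0.85 m from the base axis. Payload 8.1 kg.
Tool frame: the origin (TCP) lies at the very end of the fingers, on their centre line; the grasp point (between the pads) lies 19 mm behind it; z points along the fingers, y is the line along which they close (so a half turn about z gives the same grasp; the last joint's range is limited). The gripper opens to 93 mm and grips with 3 to 60 N. Pads are 15 mm wide; open, the fingers measure 128 mm over their backs; the gripper's body (75 mm by 188 mm) begins 65 mm behind the grasp point.
Start: joints at [-1.221, 0.13, 1.488, -0, 1.523, -0.085], TCP at [0.253, -0.544, 0.191] pointing down, gripper open.
Joint ranges: [-2.96, 2.96], [-0.89, 2.26], [0.02, 2.5], [-1.34, 4.48], [0, 2.73], [-2.66, 2.66]. Speed limits (rad/s): [2.39, 2.39, 2.79, 3.14, 3.14, 3.14].

INTERFACE

Orientations are given as a rotation vector (axis times angle).
In Python, from plant import robot, imaging gives the robot as it stands.
- The arm moves only by the tool jog_arm, never from a script. Its argument "rows" is a list of rows, each a list of 2 entries, a list of its own where there are three numbers: the shift along the tool's x, y, z each as a share of 0.2 m, from -1 to 1, then the turn, a rotation vector about the tool's x, y, z each as a share of pi/2 rad, from -1 to 1. A call has 1 to 5 rows; each row is the pose to reach, as a shift and turn from the pose commanded when the call began, along the tool's axes at that moment; what a row does not reach only later rows make up. A row lasts 1/10 s, in which the tool goes at most 50 mm and 8.59 degrees, less where a joint would pass 70% of its speed; a pose out of reach is approached as far as the arm can. A call with a number of a shift or a turn outside -1 to 1 is refused whole. A call with a gripper value outside its range is refused whole. "hand" is the closure, from -1 (fully open) to 1 (shut), set as the call begins (left out, the last holds). The fingers move at their own pace and stop on an object; "squeeze" is the grip in N (left out, the last holds). Time passes only in rows, so rows that repeat a pose let the fingers close. It gives the time, the measured TCP pose, the force, the opening and the grip force at its end, in the units of the state.
- robot.read_state(): the state, without advancing time (a new reading comes with each control period).
- imaging.read_camera(name): name is "scene" or "top" or "wrist"; returns a dict with "frame" (384x512x3 uint8, red, green, blue), "vertical_fov" (degrees; the focal length in pixels is half the picture's height over the tangent of half this angle, whatever the lens; pixels are square), "cx", "cy" (the principal point, pixels), "R" (3x3) and "t" (3): a world point X has camera coordinates R X + t. Camera axes: x right, y down, z forward; pixel columns grow to the right and rows downward; lengths in m; the calibration is good to about 2 mm. A picture is of the moment at which its call begins. There is no depth.
- robot.close_job(): hands the job in; it is judged then, once.
The state is a dict: "t": time; "q": joint angles; "dq": joint speeds; "joint_torque": joint torques, N m; "tool_pos": TCP position; "orientation": TCP orientation; "force": force on the tool from outside, world axes, zero at the start; "wrist_torque": the same for the moment, N m; "opening": finger opening in m; "gripper_force": force on a finger pad.
Only numpy, scipy, OpenCV 4.12 (cv2) and the standard library are available. Lean on these libraries where they do the work, as an engineer would, in place of code of your own. Each camera call takes 0.05 s, during which the arm holds its last target. There are 200 camera calls.

## Working session

There is one attempt and no reset: what is moved stays moved. The work goes in short steps, Python scripts to look and compute and a tool call to move; the robot and the scene stay as the last step left them, time stands still between calls to the robot, and variables do not carry over. Pictures are saved under pics/ and viewed, at most 13 in all, crops included, and the job is handed in when it is done.

Besides the shell and the picture viewer there is one more tool, called after "Emit:" as name(argument=value, ...), one argument or row to a line, values as JSON. jog_arm: Moves the arm, as the interface text tells. Its arguments: {"type":"object","properties":{"rows":{"type":"array"},"hand":{"type":"number"},"squeeze":{"type":"number"}},"required":["rows"]}

```bash
mkdir -p pics; python3 - <<'E'
from plant import robot, imaging
import cv2,pickle
s=robot.read_state(); print(s)
for n in ["scene","top"]:
    c=imaging.read_camera(n); pickle.dump(c,open(n+".pkl","wb"))
    cv2.imwrite(f"pics/{n}0.png",cv2.cvtColor(cv2.resize(c["frame"],(800,600),interpolation=cv2.INTER_CUBIC),cv2.COLOR_RGB2BGR))
    print(n,c["vertical_fov"],c["cx"],c["cy"],c["R"],c["t"])
E
```

```text
{'t': 0.0, 'q': array([-1.22140918e+00,  1.31149413e-01,  1.48926893e+00, -1.16211946e-05,
        1.52300627e+00, -8.54087884e-02]), 'dq': array([ 7.06065857e-04, -1.57006804e-03, -3.58171907e-04, -1.76961532e-05,
        1.83551454e-03,  1.03697154e-04]), 'joint_torque': array([-1.46457791e-03, -5.59856343e+01, -4.91755235e+01,  7.63234170e-02,
        3.52016778e-02, -1.64638627e-04]), 'tool_pos': array([ 0.25253348, -0.54358401,  0.19000021]), 'orientation': array([-3.06587380e+00, -6.77218266e-01,  3.96559147e-04]), 'force': array([ 0.35874805, -0.11126849,  0.1757993 ]), 'wrist_torque': array([-0.0154833 , -0.01952371,  0.01552766]), 'gripper_force': 0.0, 'opening': 0.09263717406774577}
scene 47.45592624299948 251.06040469870553 191.81899365852962 [[-0.06120263  0.99812012 -0.00323468]
 [ 0.82137054  0.0485229  -0.56832733]
 [-0.56710199 -0.03744    -0.82279619]] [ 0.03233473 -0.43623749  1.33903435]
top 43.62505001261419 254.35992736916216 186.36039574073598 [[-0.12747426 -0.99183004 -0.00484564]
 [-0.97179071  0.12587313 -0.19944616]
 [ 0.19842663 -0.02071531 -0.97989681]] [0.07691869 0.62332354 1.02531318]
```

View pics/top0.png

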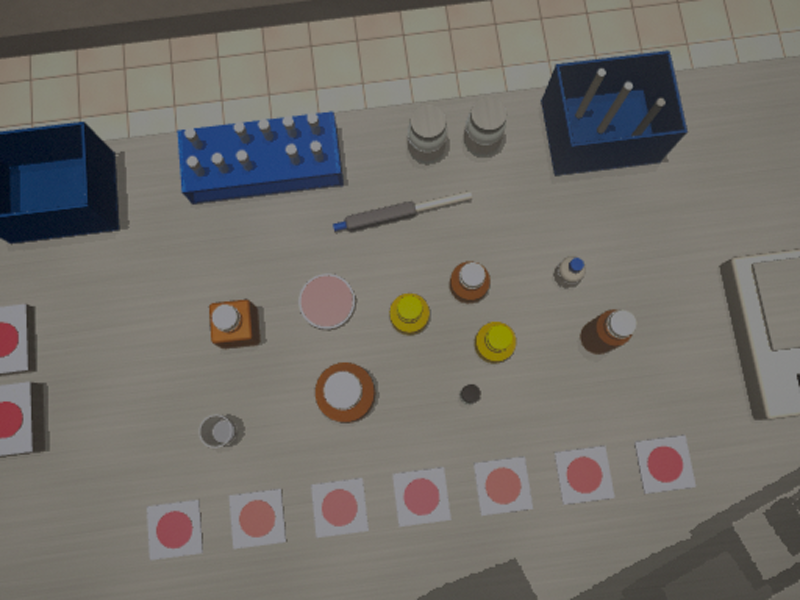

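View pics/scene0.png

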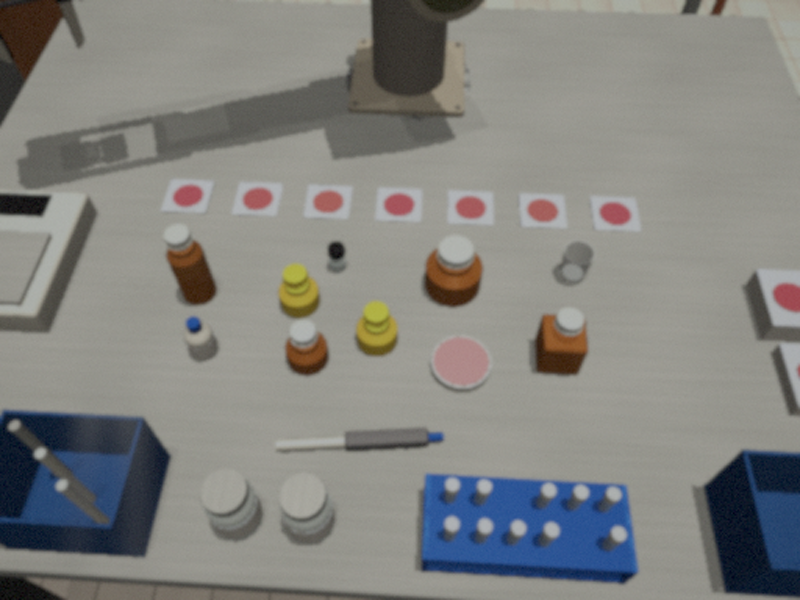

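The top view (800 px scale) has amber short jar (472,278), square jar (228,320), tall bottle (618,326) and wide pot (344,392). Lookalikes are the yellow jars at (410,311) and (497,341), which I reject by colour. The white cans at (428,130) and (487,122), the reagent bottle at (571,268) and the wide pot are also not targets. I'll check the choices in an enlarged crop.

```bash
python3 - <<'E'
import pickle,cv2,numpy as np
k=1.5625;rows=[]
P={"top":[(472,275),(225,318),(621,324),(343,390)],"scene":[(303,334),(569,321),(179,237),(456,252)]}
for n in P:
    f=pickle.load(open(n+".pkl","rb"))["frame"]; r=[]
    for (x,y) in P[n]:
        u,v=int(x/k),int(y/k); print(n,u-16,v-16)
        r.append(cv2.resize(f[v-16:v+17,u-16:u+17],(198,198),interpolation=cv2.INTER_NEAREST))
    rows.append(np.hstack(r))
cv2.imwrite("pics/m.png",cv2.convertScaleAbs(np.vstack(rows)[:,:,::-1],alpha=1.2))
E
```

```text
top 286 160
top 128 187
top 381 191
top 203 233
scene 177 197
scene 348 189
scene 98 135
scene 275 145
```

View pics/m.png

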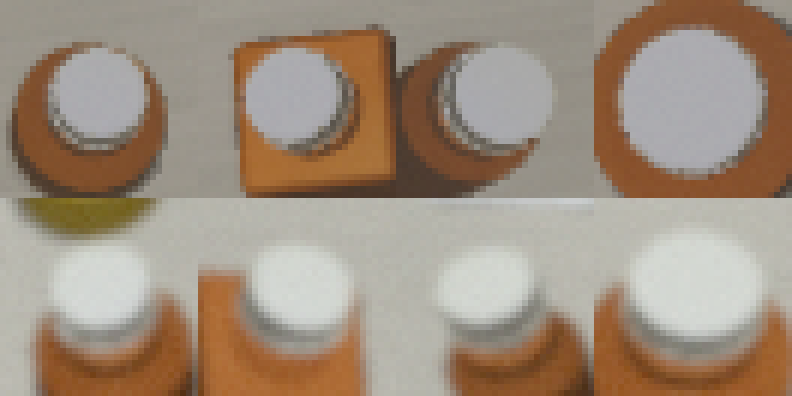

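The crops confirm white stoppers on amber jars. Top-face centres in the crops (x6): top view short (99,93), square (94,97), tall (108,97), wide (98,99). Scene view: (101,86), (101,90), (91,88), (100,78).

```bash
cat >h.py <<'E'
import pickle,numpy as np
def ray(c,uv):
    f=192/np.tan(np.radians(c["vertical_fov"]/2)); R,t=np.array(c["R"]),np.array(c["t"])
    d=R.T@np.array([(uv[0]-c["cx"])/f,(uv[1]-c["cy"])/f,1]); return -R.T@t,d/np.linalg.norm(d)
def plane(c,uv,z):
    o,d=ray(c,uv); return o+d*(z-o[2])/d[2]
E
python3 - <<'E'
from h import *
from scipy.optimize import lsq_linear
T,S=[pickle.load(open(n+".pkl","rb")) for n in("top","scene")]
D={"short":((286,160),(99,93),(177,197),(101,86),.074),"square":((128,187),(94,97),(348,189),(101,90),.104),"tall":((381,191),(108,97),(98,135),(91,88),.139),"wide":((203,233),(98,99),(275,145),(100,78),.089)}
for n,(a,b,c,d,z) in D.items():
    p=np.add(a,np.array(b)/6-.5); q=np.add(c,np.array(d)/6-.5)
    A=[];B=[]
    for cam,uv in((T,p),(S,q)):
        o,r=ray(cam,uv); M=np.eye(3)-np.outer(r,r);A.append(M);B.append(M@o)
    X=np.linalg.lstsq(np.vstack(A),np.hstack(B),rcond=None)[0]
    print(n,X.round(4),plane(T,p,z).round(4),plane(S,q,z).round(4),np.hypot(*X[:2]))
# neighbours (top pixels/1.5625, approx height)
for n,uv,z in(("yel1",(410,308),.07),("yel2",(499,336),.07),("vial",(471,393),.048),("reag",(575,265),.075),("petri",(327,300),.014),("beaker",(217,430),.05),("scale",(725,265),.05)):
    print(n,plane(T,np.array(uv)/1.5625,z).round(3))
E
```

```text
short [ 0.638  -0.114   0.0742] [ 0.6379 -0.1131  0.074 ] [ 0.6379 -0.1149  0.074 ] 0.6481105378363384
square [0.6155 0.2405 0.1003] [0.6149 0.2412 0.104 ] [0.6181 0.2381 0.104 ] 0.6608389676211083
tall [ 0.5316 -0.296   0.1362] [ 0.5312 -0.2945  0.139 ] [ 0.5338 -0.2954  0.139 ] 0.6084665355851757
wide [0.4957 0.0894 0.0917] [0.4959 0.0906 0.089 ] [0.4935 0.0885 0.089 ] 0.503653228684186
yel1 [ 0.6   -0.018  0.07 ]
yel2 [ 0.543 -0.138  0.07 ]
vial [ 0.47  -0.089  0.048]
reag [ 0.631 -0.262  0.075]
petri [0.638 0.103 0.014]
beaker [0.464 0.276 0.05 ]
scale [ 0.608 -0.489  0.05 ]
```

Emit:
jog_arm(
  rows=[
    [[0.88,-0.38,0],[0,0,0]],
    [[0.88,-0.38,0],[0,0,0]],
    [[0.88,-0.38,0],[0,0,0]],
    [[0.88,-0.38,0],[0,0,0]],
    [[0.88,-0.38,0],[0,0,0]],
  ],
  hand=1,
  squeeze=5,
)

```text
t: 0.6
tool_pos: [0.3833, -0.3971, 0.1907]
orientation: [-3.064, -0.685, -0.002]
force: [0.2, 0.4, 0.6]
opening: 0.0576
gripper_force: 0.0
```

Emit:
jog_arm(
  rows=[
    [[0.88,-0.38,0],[0,0,0]],
    [[0.88,-0.38,0],[0,0,0]],
    [[0.88,-0.38,0],[0,0,0]],
    [[0.88,-0.38,0],[0,0,0]],
    [[0.88,-0.38,0],[0,0,0]],
  ],
)

```text
t: 1.1
tool_pos: [0.5103, -0.2545, 0.1905]
orientation: [-3.065, -0.684, -0.001]
force: [-0.6, -0.6, -0.2]
opening: 0.0177
gripper_force: 0.0
```

Emit:
jog_arm(
  rows=[
    [[0.88,-0.38,0],[0,0,0]],
    [[0.88,-0.38,0],[0,0,0]],
    [[0.88,-0.38,0],[0,0,0]],
    [[0.88,-0.38,0],[0,0,0]],
    [[0.88,-0.38,0],[0,0,0]],
  ],
)

```text
t: 1.6
tool_pos: [0.6373, -0.1118, 0.1899]
orientation: [-3.065, -0.683, 0.001]
force: [-0.8, -0.7, -0.6]
opening: 0.0007
gripper_force: 0.0
```

Emit:
jog_arm(
  rows=[
    [[0,0.01,0.2],[0,0,0]],
    [[0,0.01,0.4],[0,0,0]],
    [[0,0.01,0.5],[0,0,0]],
    [[0,0.01,0.54],[0,0,0]],
    [[0,0.01,0.54],[0,0,0]],
  ],
)

```text
t: 2.1
tool_pos: [0.635, -0.1179, 0.0816]
orientation: [-3.067, -0.676, 0.004]
force: [0.1, 0.4, 0.1]
opening: 0.0005
gripper_force: 0.0
```

```bash
python3 - <<'E'
from plant import robot, imaging
import cv2,numpy as np
I=[]
for n,(u,v) in (("top",(302,176)),("scene",(193,213))):
    c=imaging.read_camera(n)["frame"]; I.append(cv2.resize(c[v-32:v+33,u-32:u+33],(390,390),interpolation=cv2.INTER_CUBIC))
cv2.imwrite("pics/s1.png",cv2.convertScaleAbs(np.hstack(I)[:,:,::-1],alpha=1.2)); s=robot.read_state(); print(s["tool_pos"],s["force"])
E
```

```text
[ 0.63718836 -0.11793154  0.08469346] [1.02831549 0.18819523 0.03676023]
```

View pics/s1.png

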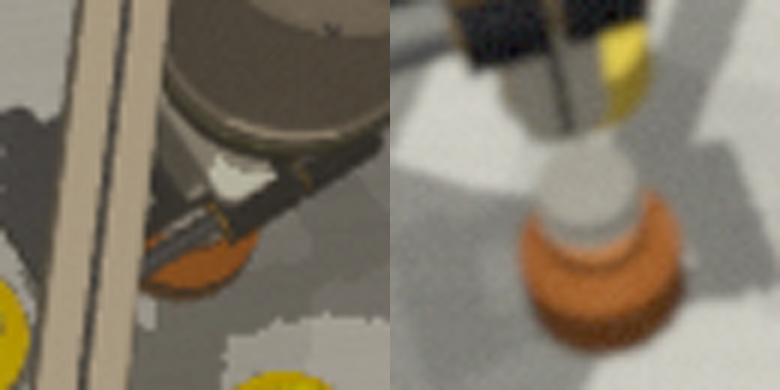

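The scene crop shows the finger tip at about (567,130), up and left of the stopper face at (588,185). That offset is bigger than I expected, so I'll project the TCP into the picture.

```bash
python3 - <<'E'
from plant import robot, imaging
from h import *
import cv2
c=imaging.read_camera("scene"); s=robot.read_state(); print(s["t"],s["tool_pos"],s["orientation"],s["force"],s["q"],s["opening"])
f=192/np.tan(np.radians(c["vertical_fov"]/2))
def proj(X):
    x=c["R"]@np.array(X)+c["t"]; return np.array([c["cx"],c["cy"]])+f*x[:2]/x[2]
R=cv2.Rodrigues(s["orientation"])[0]; print(R.round(3))
im=c["frame"][213-50:213+33,193-50:193+50]
im=cv2.resize(im,None,fx=6,fy=6,interpolation=cv2.INTER_CUBIC)[:,:,::-1].copy()
def dot(X,col):
    p=(proj(X)-[143,163]+.5)*6; cv2.circle(im,tuple(int(a) for a in p),3,col,-1); print(p)
dot(s["tool_pos"],(0,0,255)); dot(s["tool_pos"]-R[:,2]*.05,(0,0,255)); dot([.638,-.114,.074],(255,0,0))
for a in(-1,1):
    dot(s["tool_pos"]+R[:,1]*.0175*a,(0,255,0));dot(s["tool_pos"]+R[:,0]*.0075*a,(0,255,255))
cv2.imwrite("pics/s2.png",im)
E
```

```text
2.25 [ 0.63766973 -0.11775907  0.0852852 ] [3.06628512 0.67648779 0.00436411] [ 0.09121946  0.12779597 -0.61171352] [-2.61583795e-01  3.23783547e-01  1.46093745e+00 -1.13315356e-04
  1.35368249e+00  8.74951086e-01] 0.0004723616730968271
[[ 0.907  0.421  0.003]
 [ 0.421 -0.907 -0.001]
 [ 0.002  0.002 -1.   ]]
[293.42604618 271.76656548]
[276.22792397 190.37127395]
[307.63661774 290.38450756]
[341.50351868 256.33629476]
[287.1626075  254.94363392]
[244.96608481 287.31959445]
[299.74456935 288.73744815]
```

View pics/s2.png

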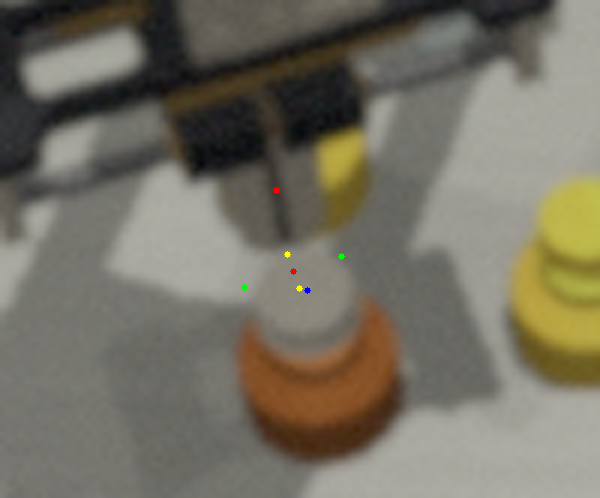

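The finger tip's visible end is at (288,243), about 30 px above the projected TCP at (293,272). It's either higher or further back than the reading says. The wrist camera should show which.

```bash
python3 - <<'E'
from plant import robot, imaging
from h import *
import cv2
c=imaging.read_camera("wrist"); s=robot.read_state(); print(s["tool_pos"],c["vertical_fov"],c["cx"],c["cy"])
f=192/np.tan(np.radians(c["vertical_fov"]/2))
R=cv2.Rodrigues(s["orientation"])[0]; print((-c["R"].T@c["t"]-s["tool_pos"])@R, (c["R"]@R).round(2))
im=cv2.resize(c["frame"],(800,600),interpolation=cv2.INTER_CUBIC)[:,:,::-1].copy()
def dot(X,col):
    x=c["R"]@np.array(X)+c["t"]; p=(np.array([c["cx"],c["cy"]])+f*x[:2]/x[2])*1.5625; print(p); cv2.circle(im,tuple(int(a) for a in p),4,col,-1)
dot(s["tool_pos"],(0,0,255));dot([.638,-.114,.074],(255,0,0))
for a in(-1,1):
    dot(s["tool_pos"]+R[:,1]*.0175*a,(0,255,0));dot(s["tool_pos"]+R[:,0]*.0075*a,(0,255,255))
cv2.imwrite("pics/w.png",im)
E
```

```text
[ 0.63780174 -0.11760942  0.08541658] 64.62333606870456 254.02854426666926 193.58466111932708
[ 0.07433867 -0.00020082 -0.19381971] [[ 0.    1.    0.  ]
 [-0.96  0.   -0.27]
 [-0.27 -0.    0.96]]
[397.64283618 348.69035764]
[390.59966442 336.29672894]
[357.46770747 348.67003983]
[397.63126734 364.6888835 ]
[437.82202367 348.71067751]
[397.65463051 332.37999607]
```

View pics/w.png

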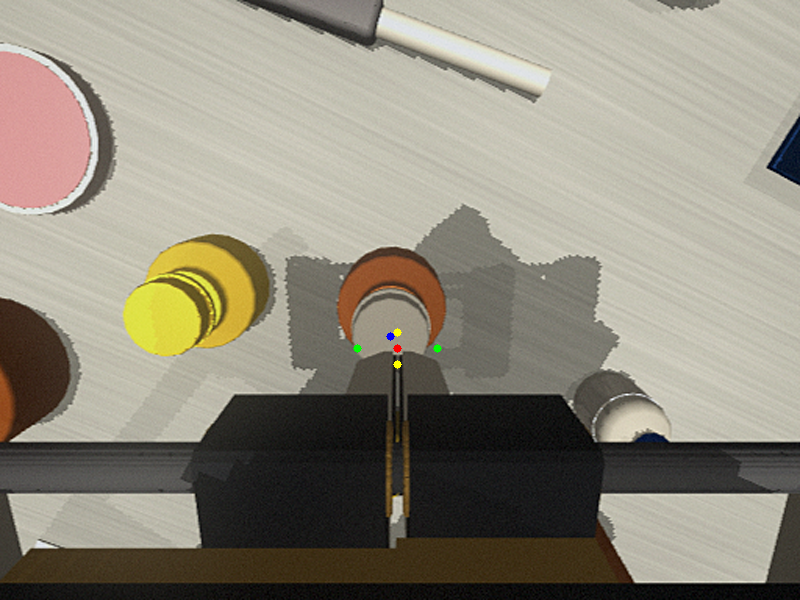

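The wrist view shows the stopper face centred near (391,335), which agrees with my estimate at the blue dot. The finger end is at about (397,352), so I'll triangulate the tip from both views.

```bash
python3 - <<'E'
from plant import robot, imaging
from h import *
import cv2
W=imaging.read_camera("wrist");S=imaging.read_camera("scene");s=robot.read_state()
R=cv2.Rodrigues(s["orientation"])[0]
for wp in((397,352),(397,358)):
  for sp in((288,240),(286,246)):
    A=[];B=[]
    for c,uv in((W,np.array(wp)/1.5625),(S,np.array([143,163])-.5+np.array(sp)/6)):
        o,r=ray(c,uv);M=np.eye(3)-np.outer(r,r);A.append(M);B.append(M@o)
    X,res,*_=np.linalg.lstsq(np.vstack(A),np.hstack(B),rcond=None); print(X.round(4),((X-s["tool_pos"])@R).round(4),res**.5)
print(s["tool_pos"])
im=W["frame"][200:255,215:295]; cv2.imwrite("pics/w2.png",cv2.convertScaleAbs(cv2.resize(im[:,:,::-1],None,fx=9,fy=9,interpolation=cv2.INTER_NEAREST),alpha=1.5))
E
```

```text
[ 0.6507 -0.1121  0.1258] [ 0.0141  0.0009 -0.0408] [0.00130227]
[ 0.6479 -0.1138  0.1177] [ 0.0109  0.0012 -0.0327] [0.0017848]
[ 0.6459 -0.114   0.1183] [ 0.009   0.0006 -0.0333] [0.00083769]
[ 0.6428 -0.1158  0.1097] [ 0.0054  0.0009 -0.0247] [0.00130066]
[ 0.63758867 -0.11725331  0.08496391]
```

View pics/w2.png

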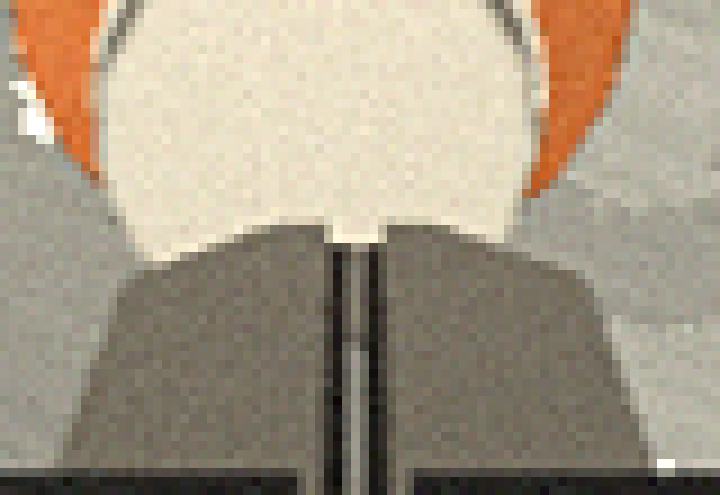

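The fingers are domed, and when shut their ends sit about 25-30 mm above the nominal TCP, with the xy position right. I'll correct xy and go down in small steps, watching the force.

Emit:
jog_arm(
  rows=[
    [[0.01,-0.015,0.03],[0,0,0]],
    [[0.01,-0.015,0.06],[0,0,0]],
    [[0.01,-0.015,0.06],[0,0,0]],
  ],
)

```text
t: 2.7
tool_pos: [0.636, -0.1127, 0.0694]
orientation: [-3.066, -0.678, 0.003]
force: [-0.3, 0.1, -0.5]
opening: 0.0006
gripper_force: 0.0
```

Emit:
jog_arm(
  rows=[
    [[0,0,0.01],[0,0,0]],
    [[0,0,0.02],[0,0,0]],
    [[0,0,0.02],[0,0,0]],
  ],
)

```text
t: 3.0
tool_pos: [0.6368, -0.1132, 0.0666]
orientation: [-3.067, -0.678, 0.001]
force: [-0.5, -0.5, -0.3]
opening: 0.0002
gripper_force: 0.0
```

Emit:
jog_arm(
  rows=[
    [[0,0,0.015],[0,0,0]],
    [[0,0,0.03],[0,0,0]],
    [[0,0,0.03],[0,0,0]],
    [[0,0,0.03],[0,0,0]],
  ],
)

```text
t: 3.4
tool_pos: [0.6368, -0.1132, 0.0608]
orientation: [-3.067, -0.678, 0.001]
force: [-0.1, -0.4, -0.0]
opening: 0.0006
gripper_force: 0.0
```

Emit:
jog_arm(
  rows=[
    [[0,0,0.01],[0,0,0]],
    [[0,0,0.02],[0,0,0]],
    [[0,0,0.02],[0,0,0]],
  ],
)

```text
t: 3.7
tool_pos: [0.6367, -0.1132, 0.0566]
orientation: [-3.067, -0.678, 0.001]
force: [0.2, -0.3, -0.3]
opening: 0.0003
gripper_force: 0.0
```

Emit:
jog_arm(
  rows=[
    [[0,0,0.01],[0,0,0]],
    [[0,0,0.02],[0,0,0]],
    [[0,0,0.02],[0,0,0]],
  ],
)

```text
t: 4.0
tool_pos: [0.6367, -0.1132, 0.0526]
orientation: [-3.067, -0.677, 0.001]
force: [-0.3, 0.4, -0.3]
opening: 0.0007
gripper_force: 0.0
```

Emit:
jog_arm(
  rows=[
    [[0,0,0.01],[0,0,0]],
    [[0,0,0.015],[0,0,0]],
    [[0,0,0.015],[0,0,0]],
  ],
)

```text
t: 4.3
tool_pos: [0.6368, -0.1132, 0.0498]
orientation: [-3.067, -0.678, 0.001]
force: [-0.6, 0.6, 0.3]
opening: 0.0005
gripper_force: 0.0
```

Emit:
jog_arm(
  rows=[
    [[0,0,0.01],[0,0,0]],
    [[0,0,0.015],[0,0,0]],
    [[0,0,0.015],[0,0,0]],
  ],
)

```text
t: 4.6
tool_pos: [0.6371, -0.1132, 0.047]
orientation: [3.068, 0.678, 0.0]
force: [-0.5, 0.4, 0.9]
opening: 0.0006
gripper_force: 0.6
```

```bash
python3 - <<'E'
from plant import robot, imaging
import cv2,numpy as np
c=imaging.read_camera("scene")["frame"]; im=c[163:246,143:243]
cv2.imwrite("pics/s3.png",cv2.convertScaleAbs(cv2.resize(im[:,:,::-1],None,fx=6,fy=6,interpolation=cv2.INTER_CUBIC),alpha=1.4)); s=robot.read_state(); print(s["tool_pos"],s["force"])
E
```

```text
[ 0.63705836 -0.11325652  0.04715656] [ 0.45255698 -0.27400173  0.48367341]
```

View pics/s3.png

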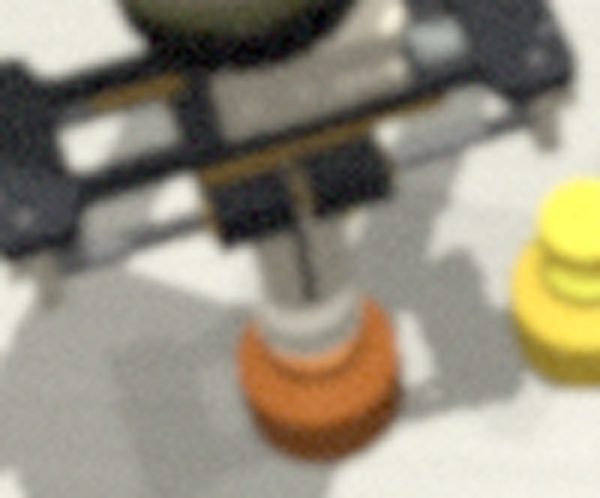

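The tips have just touched the stopper, well centred at (305,300). Now I'll press.

Emit:
jog_arm(
  rows=[
    [[0,0,0.01],[0,0,0]],
    [[0,0,0.02],[0,0,0]],
    [[0,0,0.02],[0,0,0]],
  ],
)

```text
t: 4.95
tool_pos: [0.6371, -0.1133, 0.043]
orientation: [3.067, 0.678, 0.0]
force: [-0.5, 0.1, 2.4]
opening: 0.0006
gripper_force: 1.3
```

Emit:
jog_arm(
  rows=[
    [[0,0,0.01],[0,0,0]],
    [[0,0,0.02],[0,0,0]],
    [[0,0,0.02],[0,0,0]],
  ],
)

```text
t: 5.25
tool_pos: [0.6371, -0.1133, 0.0388]
orientation: [3.068, 0.678, 0.0]
force: [0.0, -0.6, 2.7]
opening: 0.0005
gripper_force: 1.3
```

Emit:
jog_arm(
  rows=[
    [[0,0,0.01],[0,0,0]],
    [[0,0,0.01],[0,0,0]],
    [[0,0,0.01],[0,0,0]],
  ],
)

```text
t: 5.55
tool_pos: [0.6371, -0.1133, 0.037]
orientation: [3.068, 0.677, 0.0]
force: [1.0, 0.6, 3.2]
opening: 0.0005
gripper_force: 1.2
```

Friction is still steady at about 3 N, so I'll keep going until the force climbs.

Emit:
jog_arm(
  rows=[
    [[0,0,0.01],[0,0,0]],
    [[0,0,0.01],[0,0,0]],
    [[0,0,0.01],[0,0,0]],
  ],
)

```text
t: 5.85
tool_pos: [0.6371, -0.1133, 0.0353]
orientation: [3.067, 0.678, 0.0]
force: [0.2, 0.6, 3.7]
opening: 0.0007
gripper_force: 2.4
```

Emit:
jog_arm(
  rows=[
    [[0,0,0.01],[0,0,0]],
    [[0,0,0.01],[0,0,0]],
    [[0,0,0.01],[0,0,0]],
  ],
)

```text
t: 6.15
tool_pos: [0.6372, -0.1133, 0.0337]
orientation: [3.067, 0.678, 0.001]
force: [-2.0, -0.3, 7.2]
opening: 0.0004
gripper_force: 3.9
```

The force rose to 7 N, so the short stopper is home. I'll lift and go to the square jar.

Emit:
jog_arm(
  rows=[
    [[0,0,-0.1],[0,0,0]],
    [[0,0,-0.3],[0,0,0]],
    [[0,0,-0.5],[0,0,0]],
    [[0,0,-0.6],[0,0,0]],
    [[0,0,-0.6],[0,0,0]],
  ],
)

```text
t: 6.65
tool_pos: [0.6392, -0.1138, 0.1572]
orientation: [3.065, 0.677, 0.009]
force: [0.0, -0.7, 0.7]
opening: 0.0006
gripper_force: 0.0
```

Emit:
jog_arm(
  rows=[
    [[0.32,-0.82,0],[0,0,0]],
    [[0.32,-0.82,0],[0,0,0]],
    [[0.32,-0.82,0],[0,0,0]],
    [[0.32,-0.82,0],[0,0,0]],
    [[0.32,-0.82,0],[0,0,0]],
  ],
)

```text
t: 7.15
tool_pos: [0.6241, 0.0665, 0.1504]
orientation: [-3.064, -0.684, 0.005]
force: [-0.1, 0.2, -0.2]
opening: 0.0006
gripper_force: 0.0
```

Emit:
jog_arm(
  rows=[
    [[0.32,-0.82,0],[0,0,0]],
    [[0.32,-0.82,0],[0,0,0]],
    [[0.32,-0.82,0],[0,0,0]],
    [[0.32,-0.82,0],[0,0,0]],
    [[0.32,-0.82,0],[0,0,0]],
  ],
)

```text
t: 7.65
tool_pos: [0.6134, 0.2409, 0.1507]
orientation: [-3.066, -0.683, 0.005]
force: [-0.1, -0.9, -1.5]
opening: 0.0007
gripper_force: 0.0
```

Emit:
jog_arm(
  rows=[
    [[0,0,0],[0,0,0]],
    [[0,0,0],[0,0,0]],
    [[0,0,0],[0,0,0]],
    [[0,0,0],[0,0,0]],
  ],
)

```text
t: 8.05
tool_pos: [0.6152, 0.2368, 0.153]
orientation: [3.068, 0.675, -0.0]
force: [0.3, -0.4, -0.1]
opening: 0.0006
gripper_force: 0.0
```

Emit:
jog_arm(
  rows=[
    [[0.01,-0.01,0.1],[0,0,0]],
    [[0.01,-0.01,0.2],[0,0,0]],
    [[0.01,-0.01,0.28],[0,0,0]],
    [[0.01,-0.01,0.34],[0,0,0]],
    [[0.01,-0.01,0.34],[0,0,0]],
  ],
)

```text
t: 8.55
tool_pos: [0.6144, 0.24, 0.0825]
orientation: [3.067, 0.677, -0.006]
force: [-0.5, 0.5, -0.3]
opening: 0.0006
gripper_force: 0.0
```

Emit:
jog_arm(
  rows=[
    [[0,0,0.01],[0,0,0]],
    [[0,0,0.02],[0,0,0]],
    [[0,0,0.03],[0,0,0]],
    [[0,0,0.03],[0,0,0]],
  ],
)

```text
t: 8.95
tool_pos: [0.6161, 0.2409, 0.0794]
orientation: [-3.068, -0.678, -0.001]
force: [-1.0, 0.3, -0.0]
opening: 0.0003
gripper_force: 0.0
```

```bash
python3 - <<'E'
from plant import robot, imaging
import cv2,numpy as np
I=[]
for n,(x0,x1,y0,y1) in(("scene",(314,404,155,255)),("wrist",(205,305,155,255))):
    c=imaging.read_camera(n)["frame"]; I.append(cv2.resize(c[y0:y1,x0:x1],None,fx=4,fy=4,interpolation=cv2.INTER_CUBIC))
cv2.imwrite("pics/q1.png",cv2.convertScaleAbs(np.hstack(I)[:,:,::-1],alpha=1.4)); s=robot.read_state(); print(s["tool_pos"],s["force"])
E
```

```text
[0.61607116 0.24090397 0.0794057 ] [-0.26564078  0.75643377  0.04170853]
```

View pics/q1.png

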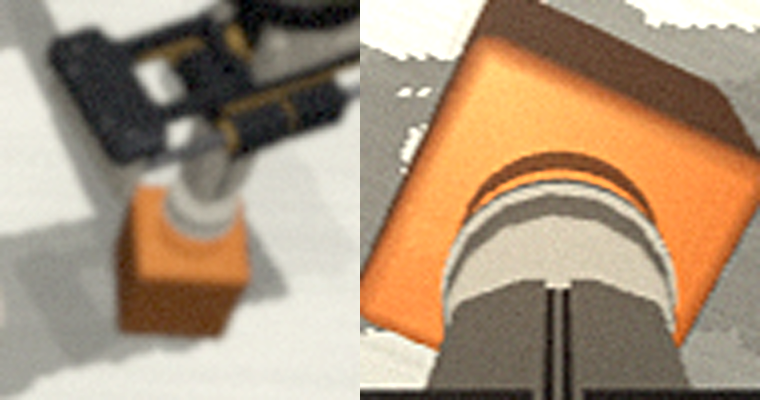

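The tips are centred over the square jar's stopper (wrist crop: seam x 557, stopper centre x 558), just above it. Pressing in steps.

Emit:
jog_arm(
  rows=[
    [[0,0,0.01],[0,0,0]],
    [[0,0,0.02],[0,0,0]],
    [[0,0,0.03],[0,0,0]],
    [[0,0,0.03],[0,0,0]],
  ],
)

```text
t: 9.45
tool_pos: [0.6161, 0.2409, 0.0732]
orientation: [-3.068, -0.678, -0.001]
force: [-0.6, 1.0, 2.3]
opening: 0.0002
gripper_force: 1.3
```

Emit:
jog_arm(
  rows=[
    [[0,0,0.01],[0,0,0]],
    [[0,0,0.02],[0,0,0]],
    [[0,0,0.025],[0,0,0]],
    [[0,0,0.025],[0,0,0]],
  ],
)

```text
t: 9.85
tool_pos: [0.6161, 0.2409, 0.068]
orientation: [-3.068, -0.678, -0.001]
force: [-0.0, 0.0, 2.3]
opening: 0.0005
gripper_force: 1.3
```

Emit:
jog_arm(
  rows=[
    [[0,0,0.01],[0,0,0]],
    [[0,0,0.015],[0,0,0]],
    [[0,0,0.015],[0,0,0]],
  ],
)

```text
t: 10.15
tool_pos: [0.6161, 0.2409, 0.0652]
orientation: [-3.068, -0.677, -0.001]
force: [0.6, 0.6, 4.4]
opening: 0.0007
gripper_force: 2.5
```

Emit:
jog_arm(
  rows=[
    [[0,0,0.01],[0,0,0]],
    [[0,0,0.01],[0,0,0]],
    [[0,0,0.01],[0,0,0]],
  ],
)

```text
t: 10.45
tool_pos: [0.6161, 0.2409, 0.0638]
orientation: [-3.068, -0.678, -0.001]
force: [-2.3, 0.4, 7.8]
opening: 0.0003
gripper_force: 3.8
```

The square stopper is home at 7.8 N. On to the tall bottle.

Emit:
jog_arm(
  rows=[
    [[0,0,-0.1],[0,0,0]],
    [[0,0,-0.3],[0,0,0]],
    [[0,0,-0.5],[0,0,0]],
    [[0,0,-0.6],[0,0,0]],
    [[0,0,-0.6],[0,0,0]],
  ],
)

```text
t: 10.95
tool_pos: [0.6179, 0.2414, 0.1873]
orientation: [-3.067, -0.678, -0.01]
force: [0.1, 0.9, -0.1]
opening: 0.0002
gripper_force: 0.0
```

Emit:
jog_arm(
  rows=[
    [[-0.5,0.75,0],[0,0,0]],
    [[-0.5,0.75,0],[0,0,0]],
    [[-0.5,0.75,0],[0,0,0]],
    [[-0.5,0.75,0],[0,0,0]],
    [[-0.5,0.75,0],[0,0,0]],
  ],
)

```text
t: 11.45
tool_pos: [0.5867, 0.0587, 0.1806]
orientation: [3.069, 0.671, -0.006]
force: [-0.1, 0.6, 0.5]
opening: 0.0007
gripper_force: 0.0
```

Emit:
jog_arm(
  rows=[
    [[-0.5,0.75,0],[0,0,0]],
    [[-0.5,0.75,0],[0,0,0]],
    [[-0.5,0.75,0],[0,0,0]],
    [[-0.5,0.75,0],[0,0,0]],
    [[-0.5,0.75,0],[0,0,0]],
  ],
)

```text
t: 11.95
tool_pos: [0.5596, -0.1182, 0.1811]
orientation: [-3.068, -0.672, 0.004]
force: [-0.3, 0.3, 0.3]
opening: 0.0004
gripper_force: 0.0
```

Emit:
jog_arm(
  rows=[
    [[-0.5,0.75,0],[0,0,0]],
    [[-0.5,0.75,0],[0,0,0]],
    [[-0.5,0.75,0],[0,0,0]],
    [[-0.5,0.75,0],[0,0,0]],
    [[-0.5,0.75,0],[0,0,0]],
  ],
)

```text
t: 12.45
tool_pos: [0.5325, -0.2956, 0.1811]
orientation: [-3.068, -0.673, 0.003]
force: [0.3, 0.1, 0.2]
opening: 0.0003
gripper_force: 0.0
```

Emit:
jog_arm(
  rows=[
    [[0,0,0],[0,0,0]],
    [[0,0,0],[0,0,0]],
    [[0,0,0],[0,0,0]],
    [[0,0,0],[0,0,0]],
  ],
)

```text
t: 12.85
tool_pos: [0.5338, -0.2923, 0.183]
orientation: [-3.067, -0.68, -0.0]
force: [0.0, 0.7, 0.3]
opening: 0.0006
gripper_force: 0.0
```

Emit:
jog_arm(
  rows=[
    [[-0.01,0.01,0.1],[0,0,0]],
    [[-0.01,0.01,0.2],[0,0,0]],
    [[-0.01,0.01,0.28],[0,0,0]],
    [[-0.01,0.01,0.31],[0,0,0]],
    [[-0.01,0.01,0.31],[0,0,0]],
  ],
)

```text
t: 13.35
tool_pos: [0.5318, -0.2956, 0.1199]
orientation: [-3.066, -0.678, 0.002]
force: [0.3, -0.4, 0.7]
opening: 0.0003
gripper_force: 0.0
```

Emit:
jog_arm(
  rows=[
    [[0,0,0.01],[0,0,0]],
    [[0,0,0.02],[0,0,0]],
    [[0,0,0.03],[0,0,0]],
    [[0,0,0.03],[0,0,0]],
  ],
)

```text
t: 13.75
tool_pos: [0.5324, -0.2964, 0.1152]
orientation: [3.067, 0.678, 0.0]
force: [0.0, -0.6, 0.8]
opening: 0.0003
gripper_force: 0.0
```

```bash
python3 - <<'E'
from plant import robot, imaging
import cv2,numpy as np
I=[]
for n,(x0,x1,y0,y1) in(("scene",(70,160,100,200)),("wrist",(205,305,155,255))):
    c=imaging.read_camera(n)["frame"]; I.append(cv2.resize(c[y0:y1,x0:x1],None,fx=4,fy=4,interpolation=cv2.INTER_CUBIC))
cv2.imwrite("pics/t1.png",cv2.convertScaleAbs(np.hstack(I)[:,:,::-1],alpha=1.4)); s=robot.read_state(); print(s["tool_pos"],s["force"])
E
```

```text
[ 0.53243337 -0.29641021  0.11523695] [ 0.02709482 -0.16801521  0.1750393 ]
```

View pics/t1.png

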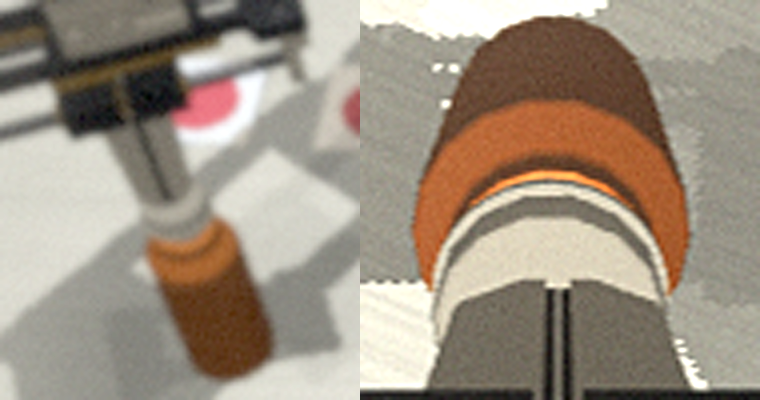

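The tips are centred over the tall stopper (wrist crop: seam x 557, stopper centre about 551, so 1 mm off). Pressing.

Emit:
jog_arm(
  rows=[
    [[0,0,0.01],[0,0,0]],
    [[0,0,0.02],[0,0,0]],
    [[0,0,0.03],[0,0,0]],
    [[0,0,0.03],[0,0,0]],
  ],
)

```text
t: 14.25
tool_pos: [0.5325, -0.2965, 0.1091]
orientation: [3.067, 0.678, 0.0]
force: [-0.6, 0.2, 1.3]
opening: 0.0006
gripper_force: 1.3
```

Emit:
jog_arm(
  rows=[
    [[0,0,0.01],[0,0,0]],
    [[0,0,0.02],[0,0,0]],
    [[0,0,0.03],[0,0,0]],
    [[0,0,0.03],[0,0,0]],
  ],
)

```text
t: 14.65
tool_pos: [0.5324, -0.2964, 0.1027]
orientation: [3.068, 0.678, -0.0]
force: [-0.3, 0.1, 2.6]
opening: 0.0005
gripper_force: 1.3
```

Emit:
jog_arm(
  rows=[
    [[0,0,0.01],[0,0,0]],
    [[0,0,0.015],[0,0,0]],
    [[0,0,0.015],[0,0,0]],
  ],
)

```text
t: 14.95
tool_pos: [0.5325, -0.2965, 0.1002]
orientation: [3.067, 0.678, 0.0]
force: [0.5, 0.5, 4.7]
opening: 0.0005
gripper_force: 2.5
```

Emit:
jog_arm(
  rows=[
    [[0,0,0.01],[0,0,0]],
    [[0,0,0.01],[0,0,0]],
    [[0,0,0.01],[0,0,0]],
  ],
)

```text
t: 15.25
tool_pos: [0.5326, -0.2965, 0.0988]
orientation: [3.067, 0.677, 0.001]
force: [-1.5, 1.2, 8.7]
opening: -0.0
gripper_force: 3.8
```

Emit:
jog_arm(
  rows=[
    [[0,0,-0.1],[0,0,0]],
    [[0,0,-0.25],[0,0,0]],
    [[0,0,-0.4],[0,0,0]],
    [[0,0,-0.5],[0,0,0]],
    [[0,0,-0.5],[0,0,0]],
  ],
)

```text
t: 15.75
tool_pos: [0.5338, -0.2972, 0.2014]
orientation: [3.064, 0.677, 0.005]
force: [0.3, -0.9, -0.1]
opening: 0.0006
gripper_force: 0.0
```

Emit:
jog_arm(
  rows=[
    [[-0.8,0.5,0],[0,0,0]],
    [[-0.8,0.5,0],[0,0,0]],
    [[-0.8,0.5,0],[0,0,0]],
    [[-0.8,0.5,0],[0,0,0]],
    [[-0.8,0.5,0],[0,0,0]],
  ],
)

```text
t: 16.25
tool_pos: [0.4254, -0.4575, 0.1955]
orientation: [-3.067, -0.669, 0.004]
force: [0.3, 0.3, -0.5]
opening: 0.0004
gripper_force: 0.0
```

```bash
python3 - <<'E'
from plant import robot, imaging
import cv2,numpy as np
c=imaging.read_camera("scene")["frame"][100:260,80:410]
cv2.imwrite("pics/end.png",cv2.resize(c[:,:,::-1],(792,384),interpolation=cv2.INTER_CUBIC)); s=robot.read_state(); print(s["tool_pos"],s["force"])
E
```

```text
[ 0.42697605 -0.45551736  0.19556356] [0.01426827 0.23732854 0.69631663]
```

View pics/end.png

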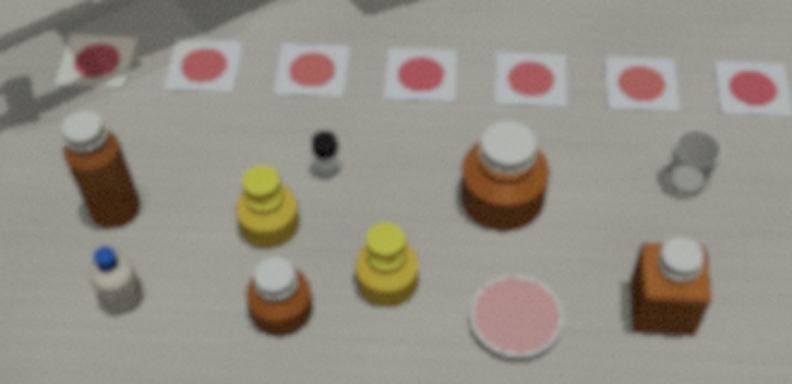

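The final picture shows the stoppers of the short jar (275,278), square jar (681,258) and tall bottle (85,131) sitting low. The wide pot (508,147) and everything else are undisturbed, and the arm is clear. Handing in.

```bash
python3 -c "
from plant import robot
print(robot.close_job())"
```

```text
the job is handed in; nothing more can be done
None
```

I pressed the short, square and tall stoppers home in that order, each to 7–9 N. The wide pot was not touched, the last picture shows nothing out of place, and the job is handed in; no verdict came back.

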